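Release the tab-locked knob and slide the top dish off the stack

TASK

Unlock the dish unloader: pinch the two orange tabs of its knob together, turn the knob clockwise all the way from the red dot to the green dot, and let go so that both tabs spring back out into their notches. The red gate is then down: slide the top petri dish sideways off the stack, without lifting it, along the lane onto the deck and up to the end stop. Leave the two dishes below it in the bay, and do not disturb the amber bottle or the foil-covered beaker.

Things in the scene. Friction and masses are not known exactly. Their poses are not given: they have to be found in the camera images.
- unloader: Dish unloader, white and grey, fixed to the bench, 240 x 221 mm. Origin under it on the bench; x points away from its sloped front panel, y along its lane from stack to deck, z up. Lane centred on x = +0.057, guides 95 mm apart with tops at z = 0.041. The panel (x -0.122 to 0.003, y -0.062 to 0.062) rises 25 degrees from z = 0.012 at its front edge to z = 0.070.
- bay (a point): Centre of the stack bay, in the lane (y = -0.050 on the unloader) at the level of the second dish's upper face, z = 0.032; axes as the unloader's. Behind the stack the lane is open but for a low sill (55 to 46 mm towards -y from here, top z = 0.024), so a finger can come in over it and push the top dish.
- deck (a point): Where the centre of the dish's underside lies when it touches the end stop: on the deck's upper face, z = 0.0305, in the lane at y = +0.056 on the unloader (106 mm from the bay); axes as the unloader's. The deck runs from y = 0.003 to the end stop at y = 0.100.
- knob_grip (a point): Point on the knob's axis, 30 mm out from the panel, at the height to pinch the tabs. z points out of the panel along the axis (25 degrees from vertical, towards the front), y along the line through the two tabs; both turn with the knob. Black hub 28 mm wide, 44 mm high; aluminium ring round the knob 9 mm high, outer radius 41 mm.
- lock_knob (a joint): Turn of the knob in rad: 0 locked (white pointer at the red dot), 1.222 open (pointer at the green dot), a hard stop at each end. Grows clockwise as seen facing the panel: a negative turn about the z of knob_grip. The notches leave about 0.045 rad of play; friction is light (0.04 N m). It is held fast until both tabs are pressed.
- tab_a (a joint): Inward travel in m of the orange tab on the +y side of knob_grip: 0 out, 0.006 fully pressed; over 0.0045 frees its tooth from the notch. Paddle 22 mm wide, 11 to 47 mm out from the panel, outer face 28 mm from the axis when out, 22 mm when pressed (56 and 44 mm over both). Spring 3 N at first touch, 11 N fully pressed; springs out by itself over a notch.
- tab_b (a joint): The same for the tab on the -y side of knob_grip.
- gate (a joint): Downward travel in m of the red gate across the lane at y = 0 on the unloader (60 mm wide, 4 mm thick), geared to the knob: 0 up (10 mm above the second dish, blocking the top dish), 0.0135 down (below the deck) when the knob is open.
- dish_top: Top petri dish of the stack, clear with lilac filling (those below are cream), about 0.06 kg, to look at 90 mm across and 16 mm high; the rims nest, so the solid part is 87 mm across and 13 mm high, the pitch of the stack. Origin at the centre of its underside (z = 0.032 at the start), z up. It slides on the dish below, then drops 1.5 mm to the deck.
- dish_mid: Second dish, same size, stays in the bay. Origin at the centre of its underside.
- dish_low: Lowest dish, same size, stays in the bay. Origin at the centre of its underside.
- amber_bottle: Loose amber glass bottle with white cap, 48 mm across, 108 mm high, bystander. Origin at the centre of its underside.
- foil_beaker: Loose beaker with a foil cover, 75 mm across, 85 mm high, bystander in front of the unloader. Origin at the centre of its underside.
There are look-alikes about, which are no part of the job. What is shaped like the dish_top but purple is not meant.

How it is judged:
By the outcome, as a careful person would: the job done as asked, in the order asked, and still so for the second after the job is handed in, with the robot touching nothing.
It also fails if it takes over 48 s, if anything falls off the work surface, if the arm or the gripper's body presses on something with over 40 N, if the wrist force passes 120 N, or if a joint passes its speed limit or range.

ROBOT

A 6-joint arm with a two-finger parallel gripper is mounted at the origin on a cart in front of the work surface, level with it; the furniture and walls round the work are solid. World frame = base frame: x ahead of the robot, y to its left, z up, the work surface at z = 0. Lengths are in m, angles in degrees, forces in N, time in s.
With the tool pointing down it reaches from about 0.3 to 0.75 m from the base axis. Payload 8.5 kg.
Tool frame: the origin (TCP) lies on the centre line of the jaws, within the pads' length; the fingertips stand 17 mm ahead of it and the grasp point (between the pads) lies 2 mm behind it; z points along the fingers, y is the line along which they close (so a half turn about z gives the same grasp; the last joint's range is limited). The gripper opens to 85 mm and grips with 20 to 120 N. Pads are 22 mm wide; open, the fingers measure 114 mm over their backs; the gripper's body (76 mm by 85 mm) begins 54 mm behind the grasp point. The pads swing forward as they close: fully open they stand 13 mm farther back than shut.
Start: joints at [-78.111, 21.807, 74.336, -0, 83.858, -12.336], TCP at [0.226, -0.502, 0.248] pointing down, gripper open.
Joint ranges: [-178.18, 178.18], [-50.72, 133.34], [12.68, 142.11], [-81.47, 261.47], [9.98, 163.14], [-165.26, 165.26]. Speed limits (degrees/s): [136.94, 136.94, 180, 180, 180, 180].

INTERFACE

Orientations are given as a 3x3 rotation matrix whose columns are the frame's x, y, z axes.
In Python, from rig import env gives the robot as it stands.
- The arm moves only by the shell command python3 -m handwheel 'ROWS' [OPENING] [FORCE]. ROWS is JSON, a list that holds one entry, the list of rows, each a list of 4 numbers: the shift along the tool's x, y, z in m, then the turn about the tool's z in rad. In form: [[[x, y, z, roll], ...]]. A call has 1 to 5 rows; each row shifts and turns the commanded pose from where the row before left it, along the tool's axes as they then stand; what a row does not reach is not made up. A row lasts 1/12 s, in which the tool goes at most 41.7 mm and 7.16 degrees, less where a joint would pass 70% of its speed; a pose out of reach is approached as far as the arm can. A call is refused whole if a number of a shift passes 0.0417 or a number of a turn 0.125, either way. A call with a gripper value outside its range is refused whole. OPENING is the opening in per cent of the stroke, from 0 (shut) to 100 (fully open), set as the call begins (- or left out, the last holds). The fingers move at their own pace and stop on an object; FORCE is the grip in N (left out, the last holds). Time passes only in rows, so rows that do not move let the fingers close. It gives the time, the measured TCP pose, the force and the opening at its end, in the units of the state.
- env.observe(): the state, without advancing time (a new reading comes with each control period).
- env.get_image(name): name is "scene" or "top"; returns (picture, depth): 480x640x3 uint8, red, green, blue; 480x640 float32, m along the optical axis (not along the pixel's ray), 0 where there is no reading.
- env.camera_params(name): a dict with "K" (3x3 intrinsics, pixels), "D" ([k1, k2, p1, p2, k3] as OpenCV has them; the pictures are not rectified), "rvec" (rotation vector, rad) and "tvec" (3), from world to camera coordinates, as OpenCV has them. Camera axes: x right, y down, z forward; pixel columns grow to the right and rows downward; lengths in m; the calibration is good to about 2 mm. A picture is of the moment at which its call begins. camera_params takes no time and is no camera call.
- env.close_job(): hands the job in, once; it reports no verdict.
The state is a dict: "time_s": time; "q": joint angles; "qvel": joint speeds; "joint_efforts": joint torques, N m; "position": TCP position; "tool_rot": TCP orientation; "ft_force": force on the tool from outside, world axes, zero at the start; "wrist_torque": the same for the moment, N m; "grip_width": finger opening in m.
Only numpy, scipy, OpenCV 4.12 (cv2) and the standard library are available. Lean on these libraries where they do the work, as an engineer would, in place of code of your own. Each camera call takes 0.05 s, during which the arm holds its last target. There are 200 camera calls.

## Working session

There is one attempt and no reset: what is moved stays moved. The work goes in short steps, Python scripts to look and compute and a shell command to move; the robot and the scene stay as the last step left them, time stands still between calls to the robot, and variables do not carry over. Pictures are saved under pics/ and viewed, on a budget of 10 in all, crops included, one or two more only if the job needs it, and the job is handed in when it is done.

```bash
ls; mkdir -p pics; python3 - <<'E'
from rig import env
import cv2,numpy as np
for n in("scene","top"):
    im,d=env.get_image(n); cv2.imwrite(f"pics/{n}0.png",im[:,:,::-1]); np.save(f"pics/{n}0.npy",d)
    print(n,env.camera_params(n))
o=env.observe();print(o)
E
```

```text
pics
scene {'K': array([[484.7019945 ,   0.        , 323.00889073],
       [  0.        , 484.7019945 , 236.13519191],
       [  0.        ,   0.        ,   1.        ]]), 'D': array([-0.10381005,  0.        ,  0.        ,  0.        ,  0.        ]), 'rvec': array([ 0.63285552, -2.42857491,  1.46453393]), 'tvec': array([0.54443535, 0.09508986, 1.05860526])}
top {'K': array([[438.26199008,   0.        , 311.25874447],
       [  0.        , 438.26199008, 245.49775517],
       [  0.        ,   0.        ,   1.        ]]), 'D': array([-0.10860469,  0.        ,  0.        ,  0.        ,  0.        ]), 'rvec': array([ 2.1683843 , -2.12519578,  0.15999711]), 'tvec': array([0.17838605, 0.49693151, 0.92614213])}
{'time_s': 0.1, 'q': array([-7.81105079e+01,  2.18382414e+01,  7.43788626e+01, -7.00644921e-04,
        8.38581762e+01, -1.23371581e+01]), 'qvel': array([-0.01051227, -0.08286845, -0.23423759, -0.14354452,  0.00390836,
        0.07199252]), 'joint_efforts': array([ 4.52457665e-03, -4.49221051e+01, -2.31655133e+01, -1.41961841e-04,
        3.66785229e-03,  3.09713710e-05]), 'position': array([ 0.22562419, -0.50133182,  0.2477722 ]), 'tool_rot': array([[ 9.11928846e-01,  4.10348266e-01, -2.82590819e-04],
       [ 4.10348275e-01, -9.11927983e-01,  1.28319534e-03],
       [ 2.68854508e-04, -1.28614350e-03, -9.99999137e-01]]), 'ft_force': array([-0.25737061, -0.35705253, -0.49555042]), 'wrist_torque': array([-0.01027435,  0.02934778, -0.01106569]), 'grip_width': 0.08542744187088351}
```

View pics/scene0.png

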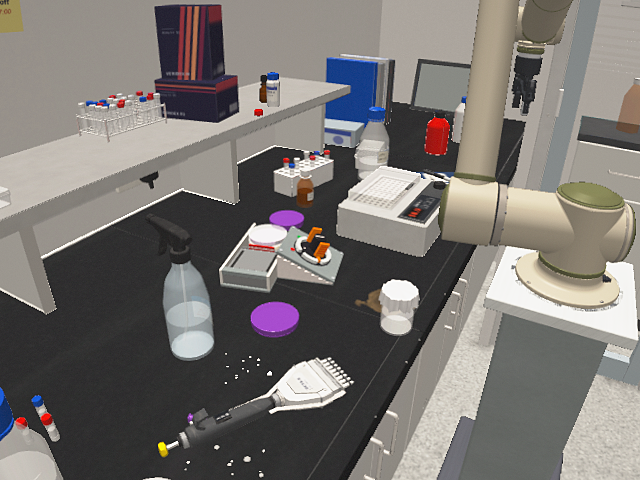

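View pics/top0.png

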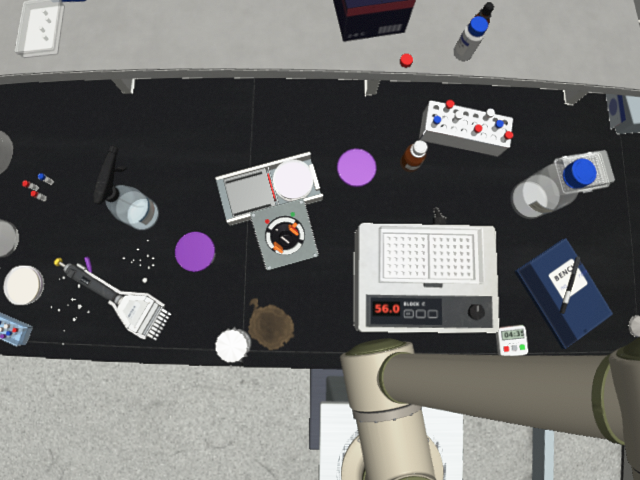

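The top view shows the unloader at about (270,200), with the lilac top dish at (294,180), the deck at about (248,193) and the knob at (285,236). The bottle is at (415,153) and the beaker at (232,345). I'll crop closer.

```bash
python3 - <<'E'
import cv2,numpy as np
a=cv2.imread("pics/top0.png")[140:280,205:335];a=cv2.resize(a,None,fx=4,fy=4,interpolation=cv2.INTER_CUBIC)
b=cv2.imread("pics/scene0.png")[205:300,210:355];b=cv2.resize(b,None,fx=1.9,fy=1.9,interpolation=cv2.INTER_CUBIC)
c=np.zeros((560,800,3),np.uint8);c[:560,:520]=a;c[:b.shape[0],521:521+b.shape[1]]=b[:,:279];cv2.imwrite("pics/crop0.png",c)
E
```

```text
(no output)
```

View pics/crop0.png

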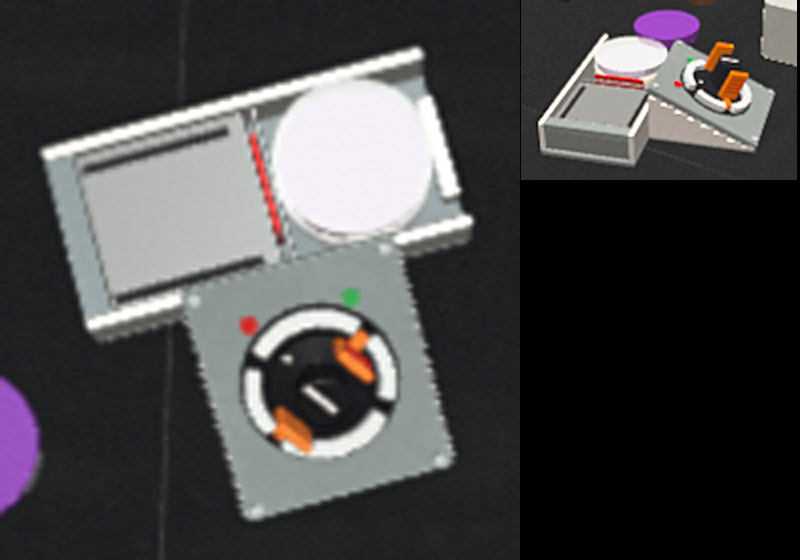

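The crop shows the pointer at the red dot (248,325 in the crop), with the tabs at (355,358) and (293,432). The lilac dish is centred at about (352,158) and the red gate at (265,190). Next I fit the unloader pose.

```bash
cat > h.py <<'E'
import numpy as np,cv2
from scipy.optimize import least_squares
from rig import env
def proj(P,n):
    c=env.camera_params(n); return cv2.projectPoints(np.float64(P).reshape(-1,1,3),c['rvec'],c['tvec'],c['K'],c['D'])[0].reshape(-1,2)
def unproj(px,z,n="top"):
    c=env.camera_params(n); R=cv2.Rodrigues(c['rvec'])[0]; C=-R.T@c['tvec'].ravel()
    u=cv2.undistortPoints(np.float64(px).reshape(-1,1,2),c['K'],c['D']).reshape(-1,2)
    d=np.c_[u,np.ones(len(u))]@R; return C+d*((np.asarray(z)-C[2])/d[:,2])[:,None]
def W(p,P): 
    a=p[2];c,s=np.cos(a),np.sin(a);P=np.atleast_2d(P)
    return np.c_[p[0]+c*P[:,0]-s*P[:,1],p[1]+s*P[:,0]+c*P[:,1],P[:,2]]
E
python3 - <<'E'
from h import *
th=np.radians(25);n=np.array([-np.sin(th),0,np.cos(th)])
kb=np.array([-.0595,0,.041])
M=np.array([[-.122,.062,.012],[-.122,-.062,.012],[.003,.062,.07],[.057,-.05,.048],[.057,0,.042],[.0570,-.1005,.024],kb+.009*n])
px=np.array([[247,517],[452,463],[188,298],[352,158],[266,190],[440,146],[320,382]])/4+[205-.125*0,140]
f=lambda p:(proj(W(p,M),"top")-px).ravel()
r=least_squares(f,[.5,.2,.25]);print(r.x,np.degrees(r.x[2]));print(f(r.x).reshape(-1,2).round(2))
np.save("pose.npy",r.x)
# depth check
d=np.load("pics/top0.npy");c=env.camera_params("top");R=cv2.Rodrigues(c['rvec'])[0]
for i in (3,6):
  pc=R@W(r.x,M[i])[0]+c['tvec'].ravel();u,v=px[i].round().astype(int);print(pc[2],d[v-1:v+2,u-1:u+2])
p=r.x
print("grip",W(p,kb+.03*n),"bay",W(p,[.057,-.05,.032]),"deck",W(p,[.057,.056,.0305]))
print("scene px of corners/dish",proj(W(p,M),"scene").round(1))
print("bottle,beaker",unproj([[418,147],[232,345]],[.108,.085]).round(3))
E
```

```text
[0.57096168 0.26273766 0.29193514] 16.726651589384545
[[-0.2   2.14]
 [ 1.99  0.87]
 [-2.85 -1.52]
 [ 0.29 -0.47]
 [ 0.27 -1.86]
 [ 0.02 -0.08]
 [ 0.58  0.81]]
0.9714532130101323 [[0.97109044 0.9706214  0.9714021 ]
 [0.9701907  0.9684254  0.9739571 ]
 [0.969392   0.97179544 0.9689883 ]]
0.9514349569088483 [[0.91320014 0.9145499  0.916326  ]
 [0.9154418  0.9154745  0.91579306]
 [0.9138224  0.9188192  0.91696686]]
grip [[0.5018371  0.24196424 0.06818923]] bay [[0.63994024 0.23125817 0.032     ]] deck [[0.6094328  0.33277317 0.0305    ]]
scene px of corners/dish [[334.8 282. ]
 [344.6 253. ]
 [276.3 250.7]
 [268.  232.7]
 [261.3 245.2]
 [274.6 232.1]
 [314.  248.9]]
bottle,beaker [[ 0.699 -0.034  0.108]
 [ 0.278  0.345  0.085]]
```

```bash
cat > fit.py <<'E'
from h import *
from scipy.ndimage import map_coordinates
from scipy.optimize import minimize
th=np.radians(25);n=np.array([-np.sin(th),0,np.cos(th)]);u=np.array([np.cos(th),0,np.sin(th)]);v=np.array([0,1.,0])
kb=np.array([-.0595,0,.041])
a=np.linspace(0,2*np.pi,90)[:,None]
ring=kb+.009*n+.041*(np.cos(a)*u+np.sin(a)*v)
dish=np.array([.057,-.05,.048])+.045*np.c_[np.cos(a),np.sin(a),0*a]
seg=lambda A,B:np.linspace(A,B,40)[4:-4]
C=np.array
pan=np.r_[seg(C([-.122,.062,.012]),C([.003,.062,.07])),seg(C([-.122,-.062,.012]),C([.003,-.062,.07])),seg(C([-.122,-.062,.012]),C([-.122,.062,.012]))]
def grad(f):
    g=cv2.GaussianBlur(cv2.imread(f),(0,0),1.0).astype(float)
    return np.sqrt(sum((cv2.Sobel(g,cv2.CV_64F,i,1-i,ksize=3)**2).sum(2) for i in(0,1)))
def fit(sets,cams,p0):
    G={c:grad(f) for c,f in cams.items()}
    def s(p): return -sum(map_coordinates(G[c],proj(W(p,S),c).T[::-1],order=1).mean() for c in G for S in sets)
    best=None
    for dx in(-.004,0,.004):
        for dy in(-.004,0,.004):
            r=minimize(s,p0,method="Nelder-Mead",options=dict(initial_simplex=np.array(p0)+np.array([[0,0,0],[.004,0,0],[0,.004,0],[0,0,.03]])+[dx,dy,0],xatol=1e-5,fatol=1e-3))
            if best is None or r.fun<best.fun:best=r
    return best
E
python3 - <<'E'
from fit import *
p0=np.load("pose.npy")
for cams in({"top":"pics/top0.png"},{"scene":"pics/scene0.png"},{"top":"pics/top0.png","scene":"pics/scene0.png"}):
  for nm,S in(("all",[ring,dish,pan]),("ring+pan",[ring,pan]),("dish+pan",[dish,pan])):
    r=fit(S,cams,p0);print(list(cams),nm,r.x.round(4),round(r.fun))
    if nm=="all":p=r.x
np.save("pose.npy",p)
print("grip",W(p,kb+.03*n),"bay",W(p,[.057,-.05,.032]),"deck",W(p,[.057,.056,.0305]))
im=cv2.imread("pics/top0.png");im2=cv2.imread("pics/scene0.png")
o=[]
for c,i,(x0,y0) in(("top",im,(205,140)),("scene",im2,(210,180))):
  b=cv2.resize(i[y0:y0+140,x0:x0+145][:, :133],None,fx=3,fy=3,interpolation=cv2.INTER_CUBIC)
  for S in(ring,dish,pan):
    for q in (proj(W(p,S),c)-[x0,y0])*3+1: cv2.circle(b,tuple(int(k) for k in q),1,(255,255,0),-1)
  o.append(b)
cv2.imwrite("pics/ov.png",np.hstack(o))
E
```

```text
Traceback (most recent call last):
  File "fit.py", line 21, in fit
    r=minimize(s,p0,method="Nelder-Mead",options=dict(initial_simplex=np.array(p0)+np.array([[0,0,0],[.004,0,0],[0,.004,0],[0,0,.03]])+[dx,dy,0],xatol=1e-5,fatol=1e-3))
  File "fit.py", line 17, in s
    def s(p): return -sum(map_coordinates(G[c],proj(W(p,S),c).T[::-1],order=1).mean() for c in G for S in sets)
                      ~~~^^^^^^^^^^^^^^^^^^^^^^^^^^^^^^^^^^^^^^^^^^^^^^^^^^^^^^^^^^^^^^^^^^^^^^^^^^^^^^^^^^^^^^
  File "fit.py", line 17, in <genexpr>
    def s(p): return -sum(map_coordinates(G[c],proj(W(p,S),c).T[::-1],order=1).mean() for c in G for S in sets)
                                               ~~~~^^^^^^^^^^
  File "h.py", line 5, in proj
    c=env.camera_params(n); return cv2.projectPoints(np.float64(P).reshape(-1,1,3),c['rvec'],c['tvec'],c['K'],c['D'])[0].reshape(-1,2)
ValueError: time passes only in moves, steps and waits
```

Too many `camera_params` calls in that run, so I'll cache them.

```bash
sed -i 's/^def proj/CP={n:env.camera_params(n) for n in("top","scene")}\ndef proj/; s/c=env.camera_params(n);/c=CP[n];/' h.py
python3 - <<'E'
from fit import *
p0=np.load("pose.npy")
for cams in({"top":"pics/top0.png"},{"scene":"pics/scene0.png"},{"top":"pics/top0.png","scene":"pics/scene0.png"}):
  for nm,S in(("all",[ring,dish,pan]),("ring+pan",[ring,pan]),("dish+pan",[dish,pan])):
    r=fit(S,cams,p0);print(list(cams),nm,r.x.round(4),round(r.fun))
    if nm=="all":p=r.x
np.save("pose.npy",p)
print("grip",W(p,kb+.03*n),"bay",W(p,[.057,-.05,.032]),"deck",W(p,[.057,.056,.0305]))
im=cv2.imread("pics/top0.png");im2=cv2.imread("pics/scene0.png")
o=[]
for c,i,(x0,y0) in(("top",im,(205,140)),("scene",im2,(215,180))):
  b=cv2.resize(i[y0:y0+140,x0:x0+133],None,fx=3,fy=3,interpolation=cv2.INTER_CUBIC)
  for S in(ring,dish,pan):
    for q in (proj(W(p,S),c)-[x0,y0])*3+1: cv2.circle(b,tuple(int(k) for k in q),1,(255,255,0),-1)
  o.append(b)
cv2.imwrite("pics/ov.png",np.hstack(o))
E
```

```text
['top'] all [0.5725 0.2647 0.2919] -1172
['top'] ring+pan [0.5727 0.2648 0.2932] -919
['top'] dish+pan [0.5731 0.2651 0.2934] -721
['scene'] all [0.5735 0.2634 0.3018] -1226
['scene'] ring+pan [0.5726 0.2663 0.2628] -783
['scene'] dish+pan [0.5741 0.2628 0.3113] -862
['top', 'scene'] all [0.5728 0.2646 0.2936] -2371
['top', 'scene'] ring+pan [0.5726 0.2647 0.2958] -1687
['top', 'scene'] dish+pan [0.5733 0.2645 0.2959] -1535
grip [[0.50370456 0.24372587 0.06818923]] bay [[0.64182556 0.23325284 0.032     ]] deck [[0.61114688 0.33471623 0.0305    ]]
```

View pics/ov.png

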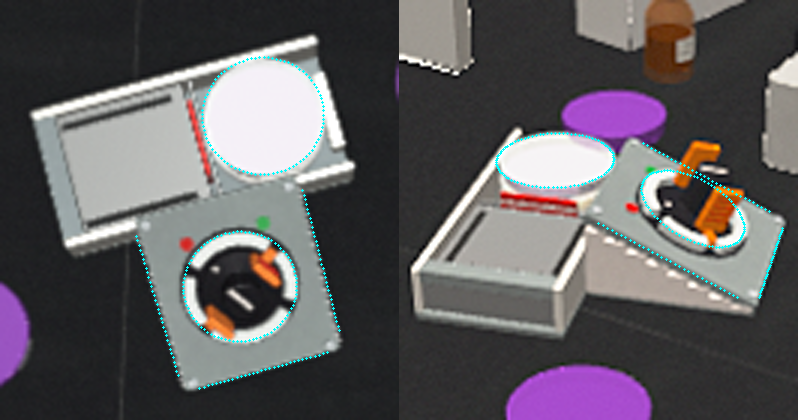

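The overlay of ring, panel outline and dish rim matches both views, so the pose is good to about 1–2 mm. Next, a check of the tab angle and of obstacle heights along the way.

```bash
python3 - <<'E'
from fit import *
p=np.load("pose.npy")
im=cv2.imread("pics/top0.png");h=cv2.cvtColor(im,cv2.COLOR_BGR2HSV)
m=((h[...,0]>7)&(h[...,0]<20)&(h[...,1]>180)&(h[...,2]>150)).astype(np.uint8);m[:205]=0;m[275:]=0;m[:,:250]=0;m[:,320:]=0
k,_,st,ce=cv2.connectedComponentsWithStats(m);print(st[1:,4],ce[1:])
for f in(-50,-55,-60):
  t=np.cos(np.radians(f))*u+np.sin(np.radians(f))*v
  print(f,proj(W(p,[kb+.040*n+.026*t,kb+.040*n-.026*t]),"top").round(1).tolist())
d=np.load("pics/top0.npy");c=CP["top"];R=cv2.Rodrigues(c['rvec'])[0]
yy,xx=np.mgrid[100:330:2,200:520:2];D=d[yy,xx].ravel();q=cv2.undistortPoints(np.float64(np.c_[xx.ravel(),yy.ravel()]).reshape(-1,1,2),c['K'],c['D']).reshape(-1,2)
X=(np.c_[q,np.ones(len(q))]*D[:,None]-c['tvec'].ravel())@R;X=X[D>0]
for y in np.arange(-.45,.35,.1):
  s=X[(abs(X[:,1]-y)<.05)&(X[:,0]<.8)];print(round(y,2),s[:,2].max().round(3) if len(s) else None)
E
```

```text
[15 39 49] [[294.2        224.66666667]
 [292.66666667 230.20512821]
 [277.40816327 246.81632653]]
-50 [[292.8, 229.2], [278.6, 249.0]]
-55 [[293.6, 229.8], [277.8, 248.4]]
-60 [[294.4, 230.5], [277.0, 247.7]]
-0.45 None
-0.35 0.002
-0.25 0.097
-0.15 0.118
-0.05 0.117
0.05 0.117
0.15 0.052
0.25 0.091
```

```bash
for i in 1 2 3; do :; done
python3 -m handwheel '[[[0.02,-0.02,-0.02,0],[0.028,-0.0283,-0.02,0],[0.028,-0.0283,0,0],[0.028,-0.0283,0,0],[0.028,-0.0283,0,0]]]' 80 30
python3 -m handwheel '[[[0.028,-0.0283,0,0],[0.028,-0.0283,0,0],[0.028,-0.0283,0,0],[0.028,-0.0283,0,0],[0.028,-0.0283,0,0]]]'
python3 -m handwheel '[[[0.028,-0.0283,0,0],[0.028,-0.0283,0,0],[0.028,-0.0283,0,0],[0.028,-0.0283,0,0],[0.028,-0.0283,0,0]]]'
python3 -m handwheel '[[[0.028,-0.0283,0,0],[0.028,-0.0283,0,0],[0.028,-0.0283,0,0],[0.028,-0.0283,0,0],[0.028,-0.0283,0,0]]]'
python3 -m handwheel '[[[0,0,0,-0.11],[0,0,0,-0.11],[0,0,0,-0.11],[0,0,0,-0.107],[0,0,0,0]]]'
```

```text
time_s: 0.52
position: [0.2906, -0.3265, 0.2869]
tool_rot: [[0.912, 0.41, 0.0], [0.41, -0.912, 0.0], [0.0, -0.0, -1.0]]
ft_force: [1.2, -0.7, 0.4]
grip_width: 0.0681
time_s: 0.93
position: [0.3601, -0.1399, 0.287]
tool_rot: [[0.912, 0.41, -0.0], [0.41, -0.912, 0.0], [-0.0, -0.0, -1.0]]
ft_force: [0.7, -0.4, 0.5]
grip_width: 0.0681
time_s: 1.35
position: [0.4298, 0.0468, 0.287]
tool_rot: [[0.912, 0.41, -0.0], [0.41, -0.912, -0.0], [-0.0, -0.0, -1.0]]
ft_force: [1.9, -0.8, -0.1]
grip_width: 0.0684
time_s: 1.77
position: [0.4994, 0.2333, 0.2867]
tool_rot: [[0.912, 0.411, -0.001], [0.411, -0.912, -0.0], [-0.001, -0.0, -1.0]]
ft_force: [0.1, -0.7, 0.6]
grip_width: 0.0683
time_s: 2.18
position: [0.4992, 0.2312, 0.2866]
tool_rot: [[0.65, 0.76, -0.001], [0.76, -0.65, -0.0], [-0.001, -0.001, -1.0]]
ft_force: [0.5, -0.4, 0.2]
grip_width: 0.0686
```

```bash

python3 -m handwheel '[[[0.0124,-0.0047,0.03,0],[0,0,0.04,0],[0,0,0.04,0],[0,0,0.03,0],[0,0,0,0]]]' 100 30
python3 -m handwheel '[[[0,0,0,0],[0,0,0,0]]]'
```

```text
time_s: 2.6
position: [0.5011, 0.2428, 0.1414]
tool_rot: [[0.655, 0.755, -0.011], [0.755, -0.655, -0.003], [-0.009, -0.007, -1.0]]
ft_force: [-0.7, 0.1, 0.1]
grip_width: 0.0852
time_s: 2.77
position: [0.5049, 0.2438, 0.149]
tool_rot: [[0.654, 0.757, 0.003], [0.757, -0.654, 0.001], [0.003, 0.002, -1.0]]
ft_force: [-0.2, 0.5, 0.3]
grip_width: 0.0853
```

```bash

python3 -m handwheel '[[[0,0,0.02,0],[0,0,0.02,0],[0,0,0.017,0],[0,0,0,0],[0,0,0,0]]]' 100 30
python3 -m handwheel '[[[0,0,0,0],[0,0,0,0]]]'
python3 - <<'E'
from h import *
o=[]
for n,(x0,y0) in(("top",(220,160)),("scene",(230,160))):
    im,_=env.get_image(n);cv2.imwrite(f"pics/{n}1.png",im[:,:,::-1]);o.append(cv2.resize(im[y0:y0+130,x0:x0+130,::-1],None,fx=3,fy=3,interpolation=cv2.INTER_CUBIC))
cv2.imwrite("pics/c1.png",np.hstack(o))
E
```

```text
time_s: 3.18
position: [0.5047, 0.2438, 0.0917]
tool_rot: [[0.653, 0.757, 0.002], [0.757, -0.653, 0.001], [0.002, 0.001, -1.0]]
ft_force: [-0.5, -0.5, 1.1]
grip_width: 0.0856
time_s: 3.35
position: [0.5048, 0.2438, 0.092]
tool_rot: [[0.653, 0.758, 0.003], [0.758, -0.653, 0.001], [0.003, 0.002, -1.0]]
ft_force: [0.7, 0.3, 0.4]
grip_width: 0.0854
```

View pics/c1.png

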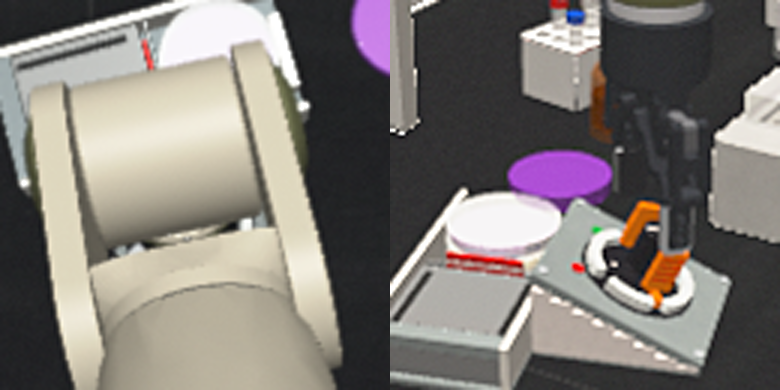

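The scene view shows the fingers straddling the tabs above the ring, with the near finger outside the lower tab. The last stretch down is next, then a stepwise close.

```bash

python3 -m handwheel '[[[-0.0007,-0.0015,0.008,0],[0,0,0.007,0],[0,0,0,0]]]' 75 30
python3 -m handwheel '[[[0,0,0,0],[0,0,0,0],[0,0,0,0]]]' 66 30
python3 -m handwheel '[[[0,0,0,0],[0,0,0,0],[0,0,0,0]]]' 61 30
```

```text
time_s: 3.7
position: [0.502, 0.2437, 0.0737]
tool_rot: [[0.652, 0.758, -0.001], [0.758, -0.652, -0.001], [-0.001, -0.0, -1.0]]
ft_force: [2.4, -2.8, -0.7]
grip_width: 0.064
time_s: 3.95
position: [0.5023, 0.2437, 0.0749]
tool_rot: [[0.653, 0.758, -0.0], [0.758, -0.653, -0.001], [-0.001, 0.0, -1.0]]
ft_force: [2.2, -3.6, -0.5]
grip_width: 0.0565
time_s: 4.2
position: [0.5022, 0.2439, 0.0752]
tool_rot: [[0.653, 0.758, -0.0], [0.758, -0.653, -0.0], [-0.0, 0.0, -1.0]]
ft_force: [-1.0, -4.0, 3.7]
grip_width: 0.0524
```

```bash

python3 -m handwheel '[[[0,0.0005,0,0],[0,0,0,0],[0,0,0,0]]]' 57 30
python3 -m handwheel '[[[0,0,0,0],[0,0,0,0],[0,0,0,0]]]' 50 30
python3 -m handwheel '[[[0,0,0,0],[0,0,0,0],[0,0,0,0]]]' 40 40
```

```text
time_s: 4.45
position: [0.503, 0.2433, 0.0757]
tool_rot: [[0.652, 0.758, 0.001], [0.758, -0.652, -0.001], [0.0, 0.001, -1.0]]
ft_force: [-1.0, -7.1, 6.9]
grip_width: 0.049
time_s: 4.7
position: [0.5033, 0.2431, 0.0762]
tool_rot: [[0.652, 0.758, 0.002], [0.758, -0.652, -0.001], [0.001, 0.002, -1.0]]
ft_force: [-0.6, -9.1, 10.8]
grip_width: 0.047
time_s: 4.95
position: [0.5033, 0.243, 0.0765]
tool_rot: [[0.652, 0.758, 0.002], [0.758, -0.652, -0.001], [0.001, 0.003, -1.0]]
ft_force: [-2.6, -9.3, 12.6]
grip_width: 0.0458
```

```bash

python3 -m handwheel '[[[0,0,0,0],[0,0,0,0],[0,0,0,0]]]' 30 50
python3 -m handwheel '[[[0,0,0,0.06],[0,0,0,0.06],[0,0,0,0.06],[0,0,0,0]]]'
python3 - <<'E'
from h import *
o=env.observe();print(o['wrist_torque'],o['ft_force'],o['tool_rot'][:,1])
E
```

```text
time_s: 5.2
position: [0.5033, 0.243, 0.0768]
tool_rot: [[0.652, 0.758, 0.003], [0.758, -0.652, -0.001], [0.001, 0.003, -1.0]]
ft_force: [-3.2, -8.4, 15.5]
grip_width: 0.0451
time_s: 5.53
position: [0.5032, 0.2433, 0.0768]
tool_rot: [[0.779, 0.627, 0.002], [0.627, -0.779, -0.001], [0.002, 0.002, -1.0]]
ft_force: [-2.3, -8.9, 17.1]
grip_width: 0.0439
[-1.21315181  0.57366904  0.13917487] [-2.25617769 -8.94215166 17.13526519] [ 0.6265604  -0.7793705   0.00191931]
```

```bash

python3 -m handwheel '[[[0,0,0,0.08],[0,0,0,0.08],[0,0,0,0.08],[0,0,0,0.08],[0,0,0,0]]]'
python3 - <<'E'
from h import *
o=env.observe();print(o['wrist_torque'],o['ft_force'],o['tool_rot'][:,1])
im,_=env.get_image("scene");cv2.imwrite("pics/s2.png",cv2.resize(im[190:290,230:360,::-1],None,fx=5,fy=5,interpolation=cv2.INTER_CUBIC))
E
```

```text
time_s: 5.95
position: [0.5043, 0.2433, 0.0758]
tool_rot: [[0.937, 0.348, 0.004], [0.348, -0.937, -0.0], [0.004, 0.002, -1.0]]
ft_force: [5.1, -8.7, 3.7]
grip_width: 0.0411
[-0.72984493 -0.84518909  0.22643159] [ 5.1296443  -8.67138728  3.7309303 ] [ 0.34835177 -0.93736259  0.0015538 ]
```

View pics/s2.png

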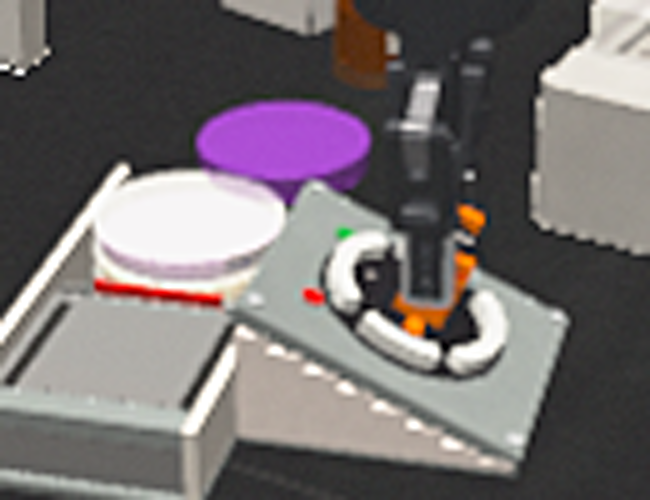

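The knob is turning: the near tab has moved to the left front, and the gate sits lower. I'll carry on.

```bash

python3 -m handwheel '[[[0,0,0,0.08],[0,0,0,0.08],[0,0,0,0.08],[0,0,0,0.08],[0,0,0,0]]]'
python3 -c "
from rig import env
o=env.observe();print(o['wrist_torque'],o['ft_force'])"
python3 -m handwheel '[[[0,0,0,0.08],[0,0,0,0.08],[0,0,0,0.08],[0,0,0,0.06],[0,0,0,0]]]'
python3 - <<'E'
from h import *
o=env.observe();print(o['wrist_torque'],o['ft_force'],np.degrees(np.arctan2(o['tool_rot'][1,1],o['tool_rot'][0,1])))
im,_=env.get_image("scene");cv2.imwrite("pics/s3.png",cv2.resize(im[190:290,230:360,::-1],None,fx=5,fy=5,interpolation=cv2.INTER_CUBIC))
E
```

```text
time_s: 6.42
position: [0.504, 0.2437, 0.0746]
tool_rot: [[0.999, 0.036, 0.003], [0.036, -0.999, 0.001], [0.003, -0.001, -1.0]]
ft_force: [7.5, -8.8, -7.6]
grip_width: 0.0408
[ 0.96946358 -1.24737924  1.02686539] [ 7.52651955 -8.79403919 -7.57084806]
time_s: 6.83
position: [0.5043, 0.2439, 0.0751]
tool_rot: [[0.966, -0.259, 0.004], [-0.259, -0.966, 0.002], [0.004, -0.003, -1.0]]
ft_force: [5.0, -9.2, -4.8]
grip_width: 0.041
[ 1.80419482 -1.47942691  1.3712095 ] [ 5.03397946 -9.24116307 -4.78090784] -105.02986872948533
```

View pics/s3.png

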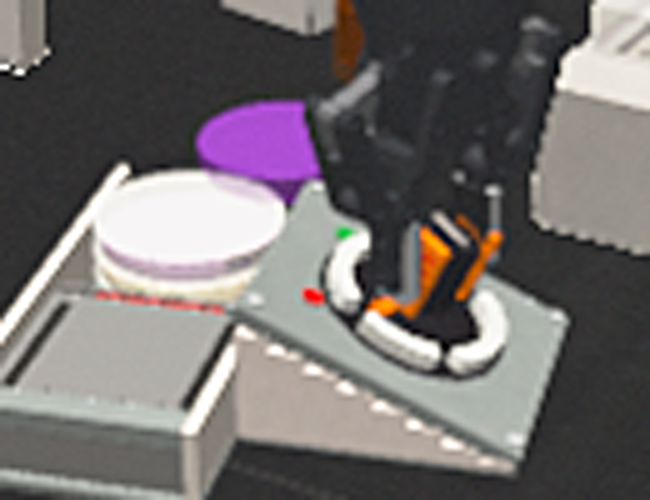

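```bash
python3 - <<'E'
from fit import *
p=np.load("pose.npy")
c=lambda P:((proj(W(p,P),"scene")-[230,190])*5+2).round().astype(int).tolist()
for z in(.042,.036,.0325,.0305,.0285):print("gate",z,c([[.027,0,z],[.087,0,z]]))
hub=kb+.044*n;print("hub top",c(hub))
for f in(35,0,-15,-25,-35):
  a=np.radians(f);d=np.cos(a)*u+np.sin(a)*v;t=np.cos(a-np.pi/2)*u+np.sin(a-np.pi/2)*v
  print(f,"pointer",c([hub+.0*d,hub+.012*d]),"tabs top ctr",c([kb+.047*n+.022*t,kb+.047*n-.022*t]),"A/B top corners",c([kb+.047*n+.022*t+.011*d,kb+.047*n+.022*t-.011*d,kb+.047*n-.022*t+.011*d,kb+.047*n-.022*t-.011*d]))
E
```

```text
gate 0.042 [[217, 287], [89, 271]]
gate 0.036 [[218, 299], [90, 283]]
gate 0.0325 [[218, 306], [90, 290]]
gate 0.0305 [[218, 310], [90, 294]]
gate 0.0285 [[218, 313], [91, 297]]
hub top [[451, 237]]
35 pointer [[451, 237], [427, 233]] tabs top ctr [[437, 199], [471, 265]] A/B top corners [[415, 195], [458, 202], [449, 262], [493, 268]]
0 pointer [[451, 237], [426, 223]] tabs top ctr [[464, 208], [443, 255]] A/B top corners [[442, 196], [487, 220], [420, 243], [466, 268]]
-15 pointer [[451, 237], [429, 221]] tabs top ctr [[476, 215], [432, 248]] A/B top corners [[455, 201], [496, 230], [411, 233], [452, 263]]
-25 pointer [[451, 237], [431, 219]] tabs top ctr [[482, 221], [425, 243]] A/B top corners [[464, 205], [500, 236], [406, 226], [443, 259]]
-35 pointer [[451, 237], [434, 219]] tabs top ctr [[488, 226], [419, 237]] A/B top corners [[473, 210], [504, 243], [403, 220], [434, 254]]
```

Gate and pointer suggest the knob is at 55–60° of 70°. The tilted paddles lag the jaws by a few degrees, so I'll turn further.

```bash

for k in 1; do
python3 -m handwheel '[[[0,0,0,0.06],[0,0,0,0.06],[0,0,0,0]]]'
python3 -c "
from rig import env
o=env.observe();print(o['wrist_torque'],o['ft_force'],o['q'][5])"
python3 -m handwheel '[[[0,0,0,0.06],[0,0,0,0.04],[0,0,0,0]]]'
done
python3 - <<'E'
from h import *
o=env.observe();print(o['wrist_torque'],o['ft_force'],np.degrees(np.arctan2(o['tool_rot'][1,1],o['tool_rot'][0,1])))
im,_=env.get_image("scene");cv2.imwrite("pics/s4.png",cv2.resize(im[190:290,230:360,::-1],None,fx=5,fy=5,interpolation=cv2.INTER_CUBIC))
E
```

```text
time_s: 7.13
position: [0.5042, 0.244, 0.0758]
tool_rot: [[0.928, -0.373, 0.005], [-0.373, -0.928, 0.002], [0.004, -0.004, -1.0]]
ft_force: [1.3, -9.9, 2.2]
grip_width: 0.0406
[ 1.90885064 -1.27891795  1.40490231] [ 1.27827744 -9.91614415  2.21181552] 125.54352684087453
time_s: 7.38
position: [0.5032, 0.2442, 0.0764]
tool_rot: [[0.888, -0.459, 0.003], [-0.459, -0.888, 0.001], [0.002, -0.002, -1.0]]
ft_force: [-3.3, -8.1, 10.1]
grip_width: 0.0407
[ 1.45801229 -0.34203242  2.79950778] [-3.33259709 -8.07232376 10.06901364] -117.35376887830861
```

View pics/s4.png

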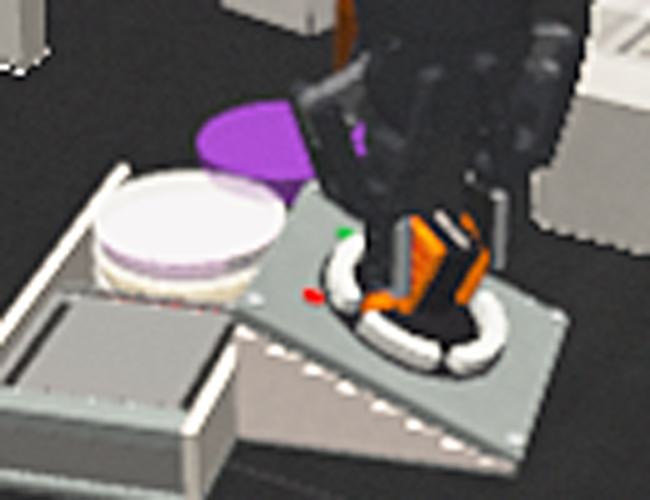

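The torque jumped to 2.8 N·m, so the knob is at the hard stop, and the gate has nearly vanished. Releasing.

```bash

python3 -m handwheel '[[[0,0,0,0],[0,0,0,0],[0,0,0,0],[0,0,0,0]]]' 100
python3 -m handwheel '[[[0,0,-0.02,0],[0,0,-0.03,0],[0,0,-0.035,0],[0,0,-0.035,0],[0,0,0,0]]]'
python3 - <<'E'
from h import *
im,_=env.get_image("scene");cv2.imwrite("pics/s5.png",cv2.resize(im[190:290,230:360,::-1],None,fx=5,fy=5,interpolation=cv2.INTER_CUBIC))
E
```

```text
time_s: 7.77
position: [0.5028, 0.2442, 0.0751]
tool_rot: [[0.887, -0.462, 0.001], [-0.462, -0.887, 0.001], [0.0, -0.001, -1.0]]
ft_force: [0.3, 0.5, 0.3]
grip_width: 0.0846
time_s: 8.18
position: [0.5051, 0.2448, 0.202]
tool_rot: [[0.887, -0.462, 0.012], [-0.462, -0.887, 0.004], [0.009, -0.009, -1.0]]
ft_force: [-0.2, 0.6, 0.6]
grip_width: 0.0853
```

View pics/s5.png

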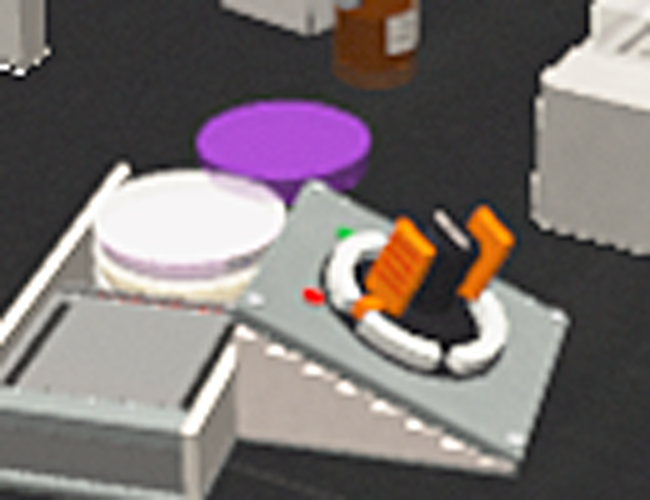

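```bash
python3 - <<'E'
from fit import *
p=np.load("pose.npy")
im=cv2.imread("pics/s5.png");h=cv2.cvtColor(im,cv2.COLOR_BGR2HSV)
m=((h[...,0]>5)&(h[...,0]<22)&(h[...,1]>150)&(h[...,2]>120)).astype(np.uint8);m[:190]=0
c=lambda P:((proj(W(p,P),"scene")-[230,190])*5+2)
for side in(-1,1):
  res=[]
  for f in range(-41,-15,2):
   for r in(.022,.0235,.025,.0265,.028):
    a=np.radians(f);d=np.cos(a)*u+np.sin(a)*v;t=side*(np.cos(a-np.pi/2)*u+np.sin(a-np.pi/2)*v)
    P=[kb+hh*n+rr*t+w*d for hh in(.03,.047) for rr in(r-.004,r) for w in(-.011,.011)]
    hull=cv2.convexHull(c(P).astype(np.float32)).astype(np.int32);k=np.zeros_like(m);cv2.fillConvexPoly(k,hull,1)
    # compare only around the tab's upper part
    reg=cv2.dilate(k,np.ones((15,15)));
    res.append((round(float(((k==1)&(m==1)).sum()/((k|(m&reg))>0).sum()),3),f,r))
  print(side,sorted(res)[::-1][:6])
E
```

```text
-1 [(0.752, -37, 0.0235), (0.75, -39, 0.022), (0.744, -41, 0.022), (0.743, -39, 0.0235), (0.731, -35, 0.0235), (0.72, -37, 0.022)]
1 [(0.657, -37, 0.028), (0.655, -35, 0.028), (0.638, -39, 0.028), (0.616, -39, 0.0265), (0.612, -33, 0.028), (0.61, -41, 0.028)]
```

```bash
python3 - <<'E'
from fit import *
p=np.load("pose.npy")
a0=cv2.resize(cv2.imread("pics/scene0.png")[190:290,230:360],None,fx=5,fy=5,interpolation=cv2.INTER_CUBIC)
c=lambda P:((proj(W(p,P),"scene")-[230,190])*5+2)
vis=[]
for im,F in((a0,range(31,40,2)),(cv2.imread("pics/s5.png"),range(-41,-28,2))):
 h=cv2.cvtColor(im,cv2.COLOR_BGR2HSV)
 m=((h[...,0]>5)&(h[...,0]<22)&(h[...,1]>150)&(h[...,2]>120)).astype(np.uint8);m[:190]=0;m[:195,:350]=0
 for side in(-1,1):
  res=[]
  for f in F:
   for r in(.022,.0235,.025,.0265,.028):
    a=np.radians(f);d=np.cos(a)*u+np.sin(a)*v;t=side*(np.cos(a-np.pi/2)*u+np.sin(a-np.pi/2)*v)
    P=[kb+hh*n+rr*t+w*d for hh in(.011,.047) for rr in(r-.003,r) for w in(-.011,.011)]
    hull=cv2.convexHull(c(P).astype(np.float32)).astype(np.int32);k=np.zeros_like(m);cv2.fillConvexPoly(k,hull,1)
    reg=cv2.dilate(k,np.ones((15,15)));
    res.append((round(float(((k==1)&(m==1)).sum()/((k|(m&reg))>0).sum()),3),f,r))
  print(side,sorted(res)[::-1][:5])
 b=im.copy()
 f=np.mean(F)
 for r,col in((.022,(255,0,0)),(.028,(0,255,0))):
  for side in(-1,1):
   a=np.radians(35 if f>0 else -35);d=np.cos(a)*u+np.sin(a)*v;t=side*(np.cos(a-np.pi/2)*u+np.sin(a-np.pi/2)*v)
   cv2.polylines(b,[c([kb+hh*n+r*t+w*d for hh,w in((.011,-.011),(.011,.011),(.047,.011),(.047,-.011))]).astype(np.int32)],True,col,1)
 vis.append(cv2.resize(b[180:380,330:530],None,fx=2,fy=2))
cv2.imwrite("pics/tabs.png",np.hstack(vis))
E
```

```text
-1 [(0.86, 39, 0.025), (0.852, 37, 0.025), (0.847, 35, 0.0265), (0.84, 39, 0.0235), (0.83, 37, 0.0265)]
1 [(0.649, 35, 0.0265), (0.649, 31, 0.028), (0.647, 33, 0.0265), (0.646, 33, 0.028), (0.645, 37, 0.0265)]
-1 [(0.881, -39, 0.022), (0.875, -37, 0.0235), (0.866, -35, 0.0235), (0.861, -37, 0.022), (0.86, -35, 0.025)]
1 [(0.585, -35, 0.028), (0.581, -37, 0.028), (0.577, -39, 0.028), (0.563, -41, 0.028), (0.562, -39, 0.0265)]
```

View pics/tabs.png

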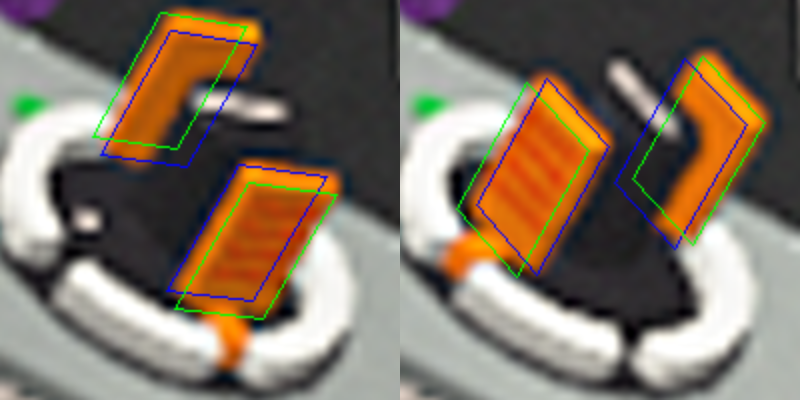

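The right-hand picture shows both tabs well outward, with the near tab's tooth sitting in the ring gap at about (465,255). I'll turn the tool for pushing, move behind the stack, and look from above.

```bash

python3 -m handwheel '[[[0,0,0,-0.123],[0,0,0,-0.123],[0,0,0,-0.123],[0,0,0,-0.123],[0,0,0,-0.123]]]' 0
python3 -m handwheel '[[[0,0,0,-0.123],[0,0,0,-0.123],[0,0,0,-0.123],[0,0,0,-0.123],[0,0,0,-0.123]]]' | tail -3
python3 -m handwheel '[[[0,0,0,-0.123],[0,0,0,-0.123],[0,0,0,-0.123],[0,0,0,-0.123],[0,0,0,-0.123]]]' | tail -3
python3 -m handwheel '[[[0,0,0,-0.123],[0,0,0,-0.123],[0,0,0,-0.123],[0,0,0,-0.123],[0,0,0,0]]]'
python3 -m handwheel '[[[-0.0271,0.0255,0,0],[-0.0271,0.0255,0,0],[-0.0271,0.0255,0,0],[-0.0271,0.0255,0,0],[-0.0271,0.0255,0,0]]]'
python3 -m handwheel '[[[0,0,0,0],[0,0,0,0],[0,0,0,0]]]'
python3 - <<'E'
from h import *
o=[]
for n,(x0,y0) in(("top",(230,160)),("scene",(220,180))):
    im,_=env.get_image(n);cv2.imwrite(f"pics/{n}6.png",im[:,:,::-1]);o.append(cv2.resize(im[y0:y0+130,x0:x0+130,::-1],None,fx=3,fy=3,interpolation=cv2.INTER_CUBIC))
cv2.imwrite("pics/c6.png",np.hstack(o))
E
```

```text
time_s: 8.65
position: [0.5024, 0.2439, 0.1939]
tool_rot: [[0.99, 0.14, -0.001], [0.14, -0.99, 0.0], [-0.001, -0.0, -1.0]]
ft_force: [0.5, 0.4, -0.3]
grip_width: 0.0259
tool_rot: [[0.728, 0.686, -0.001], [0.686, -0.728, 0.0], [-0.001, -0.001, -1.0]]
ft_force: [-0.3, -1.1, -0.2]
grip_width: 0.0001
tool_rot: [[0.199, 0.98, -0.001], [0.98, -0.199, 0.0], [-0.0, -0.001, -1.0]]
ft_force: [0.5, -0.2, -0.1]
grip_width: 0.0002
time_s: 9.9
position: [0.5024, 0.2439, 0.194]
tool_rot: [[-0.286, 0.958, -0.001], [0.958, 0.286, 0.0], [0.0, -0.001, -1.0]]
ft_force: [-0.5, 0.4, -0.5]
grip_width: -0.0002
time_s: 10.32
position: [0.6644, 0.1488, 0.1942]
tool_rot: [[-0.278, 0.961, -0.001], [0.961, 0.278, 0.0], [0.001, -0.001, -1.0]]
ft_force: [0.5, 0.2, 0.3]
grip_width: 0.0
time_s: 10.57
position: [0.6627, 0.15, 0.1942]
tool_rot: [[-0.28, 0.96, -0.002], [0.96, 0.28, 0.0], [0.001, -0.001, -1.0]]
ft_force: [0.1, -0.0, -0.6]
grip_width: 0.0003
```

View pics/c6.png

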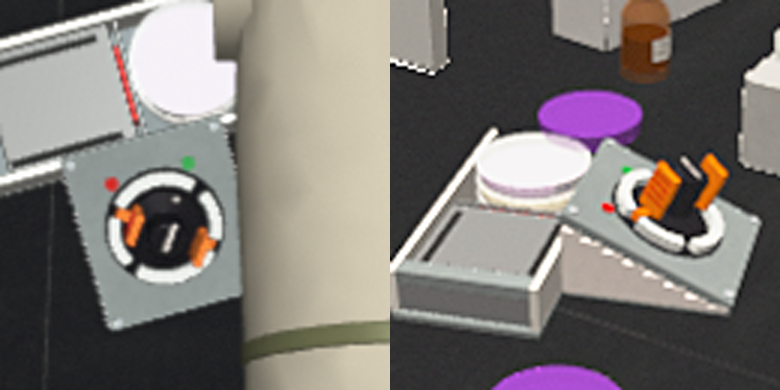

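From above both tabs are out, 24.4 px apart against 24 px when locked. The pointer is at the green dot and the gate is down. Going down behind the stack.

```bash

python3 -m handwheel '[[[0.0007,0.0042,0.035,0],[0,0,0.04,0],[0,0,0.035,0],[0,0,0.025,-0.008],[0,0,0,0]]]'
python3 -m handwheel '[[[0,0,0,0],[0,0,0,0]]]'
python3 - <<'E'
from h import *
im,_=env.get_image("scene");cv2.imwrite("pics/s7.png",cv2.resize(im[170:270,220:330,::-1],None,fx=5,fy=5,interpolation=cv2.INTER_CUBIC))
p=np.load("pose.npy");o=env.observe();a=p[2];R=np.array([[np.cos(a),np.sin(a)],[-np.sin(a),np.cos(a)]]);print("unl",R@(o['position'][:2]-p[:2]),o['position'][2])
E
```

```text
time_s: 11.08
position: [0.6636, 0.1523, 0.0547]
tool_rot: [[-0.29, 0.957, -0.01], [0.957, 0.29, -0.0], [0.003, -0.01, -1.0]]
ft_force: [-0.1, -0.3, -1.1]
grip_width: -0.0001
time_s: 11.25
position: [0.6678, 0.1521, 0.0625]
tool_rot: [[-0.29, 0.957, 0.004], [0.957, 0.29, 0.0], [-0.001, 0.004, -1.0]]
ft_force: [0.1, 0.7, -0.5]
grip_width: -0.0001
unl [ 0.05852968 -0.13536912] 0.06288135107133798
```

View pics/s7.png

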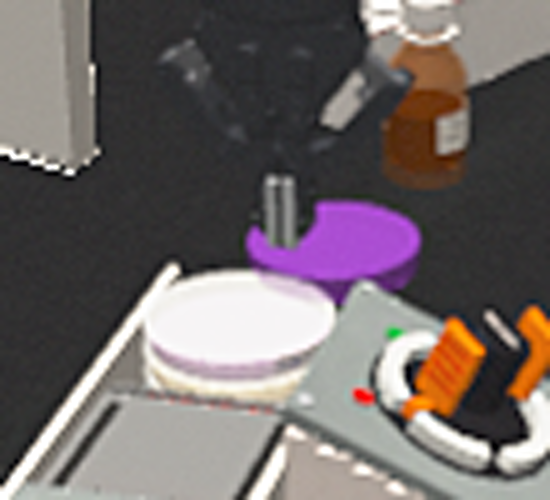

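```bash
python3 - <<'E'
from fit import *
p=np.load("pose.npy")
for z in(.040,.046,.052):print(z,((proj(W(p,[.0585,-.1245,z]),"scene")-[220,170])*5+2).round())
E
python3 -m handwheel '[[[0,-0.0012,0.0095,0],[0,0,0,0],[0,0,0,0]]]'
```

```text
0.04 [[280. 262.]]
0.046 [[279. 251.]]
0.052 [[279. 240.]]
time_s: 11.55
position: [0.6657, 0.1512, 0.0507]
tool_rot: [[-0.29, 0.957, -0.0], [0.957, 0.29, -0.0], [0.0, -0.0, -1.0]]
ft_force: [-0.4, 0.1, -0.2]
grip_width: -0.0
```

```bash
python3 -m handwheel '[[[0.005,0,-0.001,0],[0.005,0,0,0],[0,0,0,0],[0,0,0,0]]]'
python3 -m handwheel '[[[0.005,0,0,0],[0.005,0,0,0],[0.005,0,0,0],[0,0,0,0]]]'
```

```text
time_s: 11.88
position: [0.6629, 0.1613, 0.0517]
tool_rot: [[-0.29, 0.957, 0.0], [0.957, 0.29, 0.0], [-0.0, 0.0, -1.0]]
ft_force: [-0.7, -0.3, -0.0]
grip_width: -0.0002
time_s: 12.22
position: [0.6582, 0.1763, 0.0515]
tool_rot: [[-0.291, 0.957, -0.0], [0.957, 0.291, 0.0], [0.0, -0.0, -1.0]]
ft_force: [-0.1, 0.0, 0.1]
grip_width: 0.0005
```

```bash
python3 -m handwheel '[[[0.003,0,-0.001,0],[0.003,0,0,0],[0.004,0,0,0],[0.005,0,0,0],[0,0,0,0]]]'
python3 -m handwheel '[[[0.006,0,0,0],[0.006,0,0,0],[0.006,0,0,0],[0.006,0,0,0],[0.006,0,0,0]]]'
python3 -m handwheel '[[[0.006,0,0,0],[0.006,0,0,0],[0.006,0,0,0],[0.004,0,0,0],[0,0,0,0]]]'
python3 - <<'E'
from h import *
im,_=env.get_image("scene");cv2.imwrite("pics/s8.png",cv2.resize(im[170:290,200:330,::-1],None,fx=4,fy=4,interpolation=cv2.INTER_CUBIC))
p=np.load("pose.npy");o=env.observe();a=p[2];R=np.array([[np.cos(a),np.sin(a)],[-np.sin(a),np.cos(a)]]);print("unl",R@(o['position'][:2]-p[:2]),o['position'][2])
E
```

```text
time_s: 12.63
position: [0.6539, 0.1904, 0.0526]
tool_rot: [[-0.29, 0.957, -0.0], [0.957, 0.29, 0.0], [0.0, -0.0, -1.0]]
ft_force: [-0.4, 0.5, 0.1]
grip_width: -0.0002
time_s: 13.05
position: [0.6453, 0.2189, 0.0525]
tool_rot: [[-0.29, 0.957, -0.0], [0.957, 0.29, 0.0], [0.0, -0.0, -1.0]]
ft_force: [0.0, 0.1, 0.4]
grip_width: -0.0
time_s: 13.47
position: [0.6388, 0.2402, 0.0525]
tool_rot: [[-0.291, 0.957, -0.0], [0.957, 0.291, 0.0], [0.0, -0.0, -1.0]]
ft_force: [0.4, -0.4, -0.3]
grip_width: -0.0001
unl [ 0.05620158 -0.04299046] 0.05249435424943014
```

View pics/s8.png

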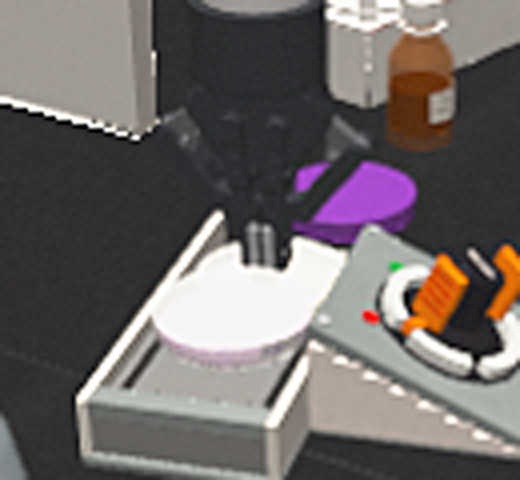

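The dish is sliding along the lane and is partly over the deck, with the mid dish left behind. Now up to the stop.

```bash
python3 -m handwheel '[[[0.006,0,0,0],[0.006,0,0,0],[0.006,0,0,0],[0.006,0,0,0],[0.006,0,0,0]]]'
python3 -m handwheel '[[[0.005,0,0,0],[0.003,0,0,0],[0.002,0,0,0],[0.002,0,0,0],[0,0,0,0]]]'
python3 -m handwheel '[[[0.0015,0,0,0],[0.001,0,0,0],[0,0,0,0]]]'
python3 -m handwheel '[[[0.001,0,0,0],[0.001,0,0,0],[0,0,0,0]]]'
```

```text
time_s: 13.93
position: [0.6303, 0.2686, 0.0525]
tool_rot: [[-0.29, 0.957, -0.0], [0.957, 0.29, 0.0], [0.0, 0.0, -1.0]]
ft_force: [0.4, 0.1, 0.4]
grip_width: -0.0002
time_s: 14.35
position: [0.627, 0.2797, 0.0525]
tool_rot: [[-0.29, 0.957, 0.0], [0.957, 0.29, 0.0], [0.0, 0.0, -1.0]]
ft_force: [0.1, -0.8, -0.6]
grip_width: -0.0003
time_s: 14.6
position: [0.6264, 0.2817, 0.0526]
tool_rot: [[-0.29, 0.957, 0.0], [0.957, 0.29, -0.0], [-0.0, 0.0, -1.0]]
ft_force: [-0.6, 0.1, 0.3]
grip_width: 0.0002
time_s: 14.85
position: [0.6265, 0.2821, 0.0526]
tool_rot: [[-0.289, 0.957, 0.001], [0.957, 0.289, -0.003], [-0.003, 0.0, -1.0]]
ft_force: [2.9, -7.3, -0.1]
grip_width: 0.0001
```

An 8 N reaction at the expected place means the dish is at the stop. Backing off, lifting and checking.

```bash
python3 -m handwheel '[[[-0.003,0,0,0],[-0.007,0,0,0],[0,0,-0.03,0],[0,0,-0.04,0],[0,0,-0.04,0]]]'
python3 -m handwheel '[[[-0.035,0,-0.01,0],[-0.04,0,0,0],[-0.04,0,0,0],[-0.04,0,0,0],[-0.04,0,0,0]]]'
python3 -m handwheel '[[[-0.04,0,0,0],[-0.04,0,0,0],[0,0,0,0],[0,0,0,0]]]'
python3 - <<'E'
from fit import *
p=np.load("pose.npy");o=[]
for n_,(x0,y0) in(("top",(210,140)),("scene",(205,180))):
    im,_=env.get_image(n_);cv2.imwrite(f"pics/{n_}9.png",im[:,:,::-1]);b=cv2.resize(im[y0:y0+130,x0:x0+130,::-1],None,fx=3,fy=3,interpolation=cv2.INTER_CUBIC)
    D=np.array([.057,.056,.0465])+.045*np.c_[np.cos(a),np.sin(a),0*a]
    for q in (proj(W(p,D),n_)-[x0,y0])*3+1: cv2.circle(b,tuple(int(k) for k in q),1,(255,255,0),-1)
    o.append(b)
cv2.imwrite("pics/c9.png",np.hstack(o))
E
```

```text
time_s: 15.27
position: [0.6282, 0.2737, 0.1631]
tool_rot: [[-0.29, 0.957, -0.003], [0.957, 0.29, -0.0], [0.001, -0.002, -1.0]]
ft_force: [0.7, 0.1, -0.4]
grip_width: 0.0002
time_s: 15.68
position: [0.6853, 0.0856, 0.1728]
tool_rot: [[-0.29, 0.957, 0.0], [0.957, 0.29, 0.001], [0.0, 0.0, -1.0]]
ft_force: [-0.6, -0.7, 0.0]
grip_width: 0.0002
time_s: 16.02
position: [0.7085, 0.0086, 0.172]
tool_rot: [[-0.287, 0.958, -0.0], [0.958, 0.287, 0.001], [0.001, -0.0, -1.0]]
ft_force: [-0.1, 0.4, -0.5]
grip_width: -0.0
```

View pics/c9.png

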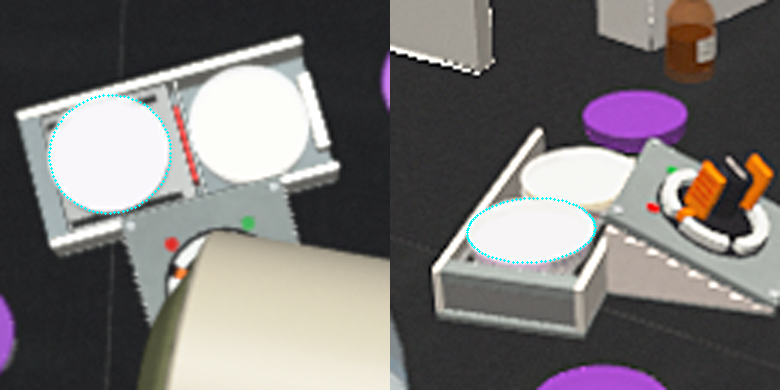

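The lilac dish fits the predicted outline at the end stop in both views. The cream dish is still in the bay, the knob is at green with its tabs out, and the bottle is standing where it was. Handing in.

```bash
python3 -c "
from rig import env
print(env.close_job())"
```

```text
the job is handed in; nothing more can be done
None
```

The unloader is unlocked and the top dish is on the deck against the end stop. I handed the job in at about 16 s of the 48 s allowed.

**What I did:** I pinched both tabs, turned the knob clockwise from red until the torque jumped to 2.8 N·m at the hard stop, and let go. Then I pushed the top dish along the lane with the closed fingers, without lifting it, and backed the arm off clear.

**Last checks:**
- **Knob and gate:** the pointer is at green and the gate is down. The tabs stand 24.4 px apart from above, against about 24 px when locked.
- **Top dish:** I felt about 8 N of reaction at the expected stop position. Its outline matches the target in both camera views.
- **Other dishes:** a cream dish is still in the bay at the end. The lowest one sits under it and is not visible on its own.
- **Bystanders:** the amber bottle was in place in the last scene view. The beaker was outside my last crops; the arm never came near it, but I did not check it separately.

**Checks that disagreed:**
- **Near tab:** one image fit put it only about halfway out. The view from above and the tooth in its ring gap both showed it out.
- **Jaw angle:** the jaws had to turn about 12° further than calculated to bring the knob to its stop, because the tilted paddles lag the vertical fingers.

I viewed 12 pictures, two over the budget of 10.

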